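Set the bench caliper to a hand-thrown bowl and lock it

ROBOT

A 6-joint arm with a two-finger parallel gripper is mounted at the origin on the work surface. World frame = base frame: x ahead of the robot, y to its left, z up, the work surface at z = 0. Lengths are in m, angles in rad, forces in N, time in s.
With the tool pointing down it reaches from about 0.35 to 0.925 m from the base axis. Payload 6.4 kg.
Tool frame: the origin (TCP) lies at the very end of the fingers, on their centre line; the grasp point (between the pads) lies 19 mm behind it (arm.hold_point_z is the distance from the TCP to the grasp point, in m); z points along the fingers, y is the line along which they close (so a half turn about z gives the same grasp; the last joint's range is limited). The gripper opens to 94 mm and grips with 3 to 60 N. Pads are 16 mm wide; open, the fingers measure 119 mm over their backs; the gripper's body (75 mm by 177 mm) begins 78 mm behind the grasp point.
Start: joints at [-1.317, 0.245, 1.558, -0, 1.339, -0.174], TCP at [0.27, -0.591, 0.205] pointing down, gripper open.
Joint ranges: [-3.13, 3.13], [-1.02, 2.26], [0.13, 2.54], [-0.95, 4.09], [0.21, 2.88], [-2.74, 2.74]. Speed limits (rad/s): [2.57, 2.57, 3.14, 3.14, 3.14, 3.14].

INTERFACE

Orientations are given as a rotation vector (axis times angle).
In Python, from plant import arm, camera, camera_params, job_done gives the robot as it stands. The module is installed in compiled form; this text tells all that it offers.
- The arm moves only by the tool move_arm, never from a script. Its arguments are lists of equal length, an entry for each row: "hand": the closure, from 0 (fully open) to 1 (shut); "xyz": the shift along the tool's x, y, z in cm, a list of three; "dr": the turn, a rotation vector about the tool's x, y, z in rad, a list of three. A call has 1 to 8 rows; each row shifts and turns the commanded pose from where the row before left it, along the tool's axes as they then stand; what a row does not reach is not made up. A row lasts 1/8 s, in which the tool goes at most 62.5 mm and 10.7 degrees, less where a joint would pass 70% of its speed; a pose out of reach is approached as far as the arm can. A call is refused whole if a number of a shift passes 6.25 or a number of a turn 0.188, either way. A call with a gripper value outside its range is refused whole. The fingers move at their own pace and stop on an object; "squeeze" is the grip in N (left out, the last holds). Time passes only in rows, so rows that do not move let the fingers close. It gives the time, the measured TCP pose, the force, the opening and the grip force at its end, in the units of the state.
- arm.state(): the state, without advancing time (a new reading comes with each control period).
- camera(name): name is "side" or "top"; returns (picture, depth): 480x640x3 uint8, blue, green, red; 480x640 float32, m along the optical axis (not along the pixel's ray), 0 where there is no reading.
- camera_params(name): a dict with "intrinsics" (3x3 intrinsics, pixels), "origin" and "attitude" of the camera in the world. Camera axes: x right, y up, looking along -z (the intrinsics and any distortion apply to the point x, -y, -z); pixel columns grow to the right and rows downward; lengths in m; the calibration is good to about 2 mm. A picture is of the moment at which its call begins. camera_params takes no time and is no camera call.
- job_done(): hands the job in; it is judged then, once.
The state is a dict: "clock": time; "joint_positions": joint angles; "joint_vel": joint speeds; "joint_efforts": joint torques, N m; "tool_pos": TCP position; "orientation": TCP orientation; "contact_force": force on the tool from outside, world axes, zero at the start; "moment": the same for the moment, N m; "gripper_width": opening from 0.0 (shut) to 1.0 (fully open); "grasp_force": force on a finger pad.
Only numpy, scipy, OpenCV 4.12 (cv2) and the standard library are available. Lean on these libraries where they do the work, as an engineer would, in place of code of your own. Each camera call takes 0.05 s, during which the arm holds its last target. There are 200 camera calls.

TASK

Size the upside-down bowl standing on the bed of the bench caliper: push the sliding carriage until its jaw has slid the bowl against the spring anvil at the other end and the anvil gives by about 2 mm, gently, well short of its stop. Then, with the jaws still bearing lightly on the bowl, turn the wing nut on the carriage clockwise (seen from above) until it stops. Keep the bowl standing on the bed, leave it between the jaws, and leave the other things on the bench where they are.

Things in the scene. Friction and masses are not known exactly. Their poses are not given: they have to be found in the camera images.
- gauge: bench caliper, fixed to the bench: flat aluminium bed 180 (x) x 400 (y) x 12 mm. Origin on the bench surface, under the bed, which spans y -160 to +240 mm from it; z up. The measuring line is the line x = 0 along its y axis. The grey anvil housing (80 x 36 x 44 mm above the bed) is at the -y end, the carriage at the +y end
- anvil: spring anvil: upright steel plate 60 mm wide, 36 mm high; its flat face looks to the gauge's +y. Origin at the foot of the face, on the bed (12 mm above the bench). At rest the face is at gauge y = -95 mm; it gives towards -y by 2 N per mm, hard stop at 6 mm. Right touch on the bowl: about 4 N, 2 mm in (2 to 7 N accepted; over 10 N at any time is too hard)
- carriage: grey sliding carriage with the moving jaw: slides along the gauge's y axis with about 7 to 8 N of friction and stays where it is left. Origin at the foot of the jaw face, on the bed, axes as the gauge's; the steel jaw face (60 mm wide, 36 high) looks to -y. Open, it is at gauge y = 85 to 115 mm; the travel ends at -25 mm. Behind it a block 26 mm high carries the wing nut at y = +36 mm
- push_face (a point): middle of the outer (+y) face of the carriage's upright steel push plate, 71 mm behind the jaw face, 24 mm above the bed: pushed towards the gauge's -y it closes the jaws. The plate is 60 mm wide, 8 mm thick, and its top is 42 mm above the bed
- wing_nut (a joint): angle of the wing nut in rad: grows clockwise seen from above; loose at 0 to 0.3, tight against its stop at 1.4 (tight counts from 1.2). At 0 the wings lie along the gauge's x axis. Turning takes about 0.06 N m
- wing_nut_grip (a point): centre of the wing nut's wings, on its axis, 59 mm above the bed (71 mm above the bench), turning with the nut: the wings are a flat upright bar 46 mm long (x axis), 9 mm thick (y axis), 22 mm high (48 to 70 mm above the bed)
- bowl: hand-thrown fired-clay bowl, upside down on the bed between the jaws, about 0.3 kg, 77 mm high with a small foot ring on top. Its rim, the lowest 24 mm, has upright sides; it is out of round, 104 mm across along its x axis, 96 mm along its y axis. Origin at the centre of its underside, z up
- cup: bystander: clay cup, 68 mm wide, 75 mm high, beside the caliper; origin under it
- rib: bystander: wooden potter's rib lying flat, 100 x 50 x 6 mm, in front of the caliper; origin under it
- bowl_spare: bystander: smaller upside-down bowl, 85 mm wide, 65 mm high, on the bench to the right; origin under it
- oxide_jar: bystander: small glass jar, 60 mm wide, 85 mm high; origin under it
- brush: bystander: brush lying on the bench; origin at its middle, underneath
- trimmer: bystander: trimming tool with wooden handle, 150 mm long, lying on the bench; origin under its middle
- dish: bystander: shallow dish, 120 mm wide, 30 mm high; origin under it
Mind the look-alikes: they are no part of the job. What is shaped like the bowl but blue or turquoise is not meant.

How it is judged:
By the outcome, as a careful person would: the job done as asked, in the order asked, and still so for the second after the job is handed in, with the robot touching nothing.
It also fails if it takes over 67 s, if anything falls off the work surface, if the arm or the gripper's body presses on something with over 40 N, if the wrist force passes 120 N, or if a joint passes its speed limit or range.

## Working session

There is one attempt and no reset: what is moved stays moved. The work goes in short steps, Python scripts to look and compute and a tool call to move; the robot and the scene stay as the last step left them, time stands still between calls to the robot, and variables do not carry over. Pictures are saved under pics/ and viewed, at most 10 in all, crops included, and the job is handed in when it is done.

Besides the shell and the picture viewer there is one more tool, called after "Call:" as name(argument=value, ...) on one line, values as JSON. move_arm: Moves the arm, as the interface text tells. Its arguments: {"type":"object","properties":{"hand":{"type":"array","items":{"type":"number"}},"xyz":{"type":"array","items":{"type":"array","items":{"type":"number"}}},"dr":{"type":"array","items":{"type":"array","items":{"type":"number"}}},"squeeze":{"type":"number"}},"required":["hand","xyz","dr"]}

```bash
mkdir -p pics; cat > h.py <<'E'
import numpy as np,cv2
from plant import arm,camera,camera_params
def world(cam,d,u,v):
    P=camera_params(cam);K=np.array(P["intrinsics"]);z=d[v,u] if not np.isscalar(d) else d
    p=np.array([(u-K[0,2])/K[0,0]*z,-(v-K[1,2])/K[1,1]*z,-z])
    A=np.array(P["attitude"])
    if A.shape!=(3,3):A=cv2.Rodrigues(A)[0]
    return A@p+np.array(P["origin"])
E
python3 - <<'E'
from h import *
for c in("top","side"):
    i,d=camera(c);cv2.imwrite(f"pics/{c}0.png",i);np.save(f"{c}0.npy",d);print(c,camera_params(c))
print(arm.state())
E
```

```text
top {'intrinsics': array([[454.84558487,   0.        , 322.65766086],
       [  0.        , 454.84558487, 228.86185907],
       [  0.        ,   0.        ,   1.        ]]), 'origin': array([ 0.42090957, -0.05993007,  1.39617317]), 'attitude': array([ 0.04636705, -0.06192223, -1.59002004])}
side {'intrinsics': array([[501.75385646,   0.        , 320.51865923],
       [  0.        , 501.75385646, 242.22790713],
       [  0.        ,   0.        ,   1.        ]]), 'origin': array([0.33248591, 1.06021681, 0.92308531]), 'attitude': array([ 0.12056817, -1.35275588, -2.7119951 ])}
{'clock': 0.1, 'joint_positions': array([-1.31711080e+00,  2.45752615e-01,  1.55891375e+00, -3.21130091e-05,
        1.33870739e+00, -1.74108179e-01]), 'joint_vel': array([-0.00032308, -0.00034182, -0.0034822 ,  0.00244375,  0.0024339 ,
        0.00183676]), 'joint_efforts': array([-5.16421442e-04, -4.16913915e+01, -3.15528309e+01,  6.86164806e-02,
        3.09360051e-02, -5.38117297e-05]), 'tool_pos': array([ 0.26951185, -0.59087824,  0.20443857]), 'orientation': array([-3.06825898e+00, -6.66498323e-01,  1.60240170e-04]), 'contact_force': array([-0.14932875, -0.45498005, -0.41575336]), 'moment': array([ 0.02063312, -0.02352941, -0.00663316]), 'grasp_force': 0.0, 'gripper_width': 1.0015181744213317}
```

View pics/top0.png

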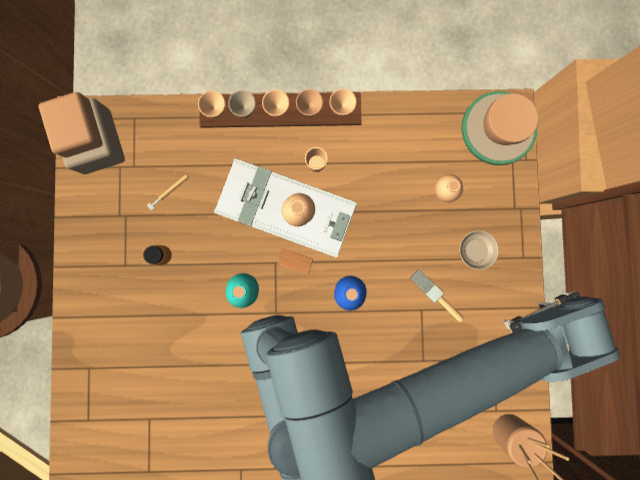

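View pics/side0.png

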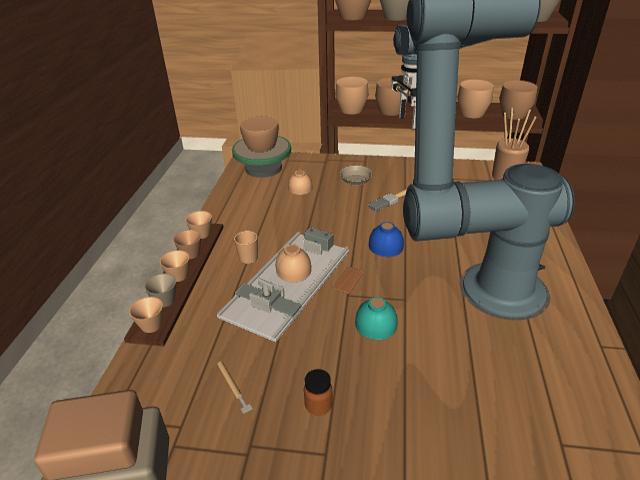

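The clay-coloured bowl on the bed (top px 297,209) is the one meant. The turquoise (242,290) and blue (350,293) bowls and the small spare (448,188) are look-alikes. The carriage with the wing nut is at (253,195) and the anvil at (340,228). I'll check in an enlarged crop.

```bash
python3 - <<'E'
from h import *
i=cv2.imread("pics/top0.png");c=cv2.resize(i[145:270,205:365],None,fx=5,fy=4.8*5/4.8,interpolation=cv2.INTER_CUBIC)[:600]
c=cv2.resize(i[147:267,205:365],None,fx=5,fy=5,interpolation=cv2.INTER_CUBIC)
cv2.imwrite("pics/crop.png",c)
E
```

```text
(no output)
```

View pics/crop.png

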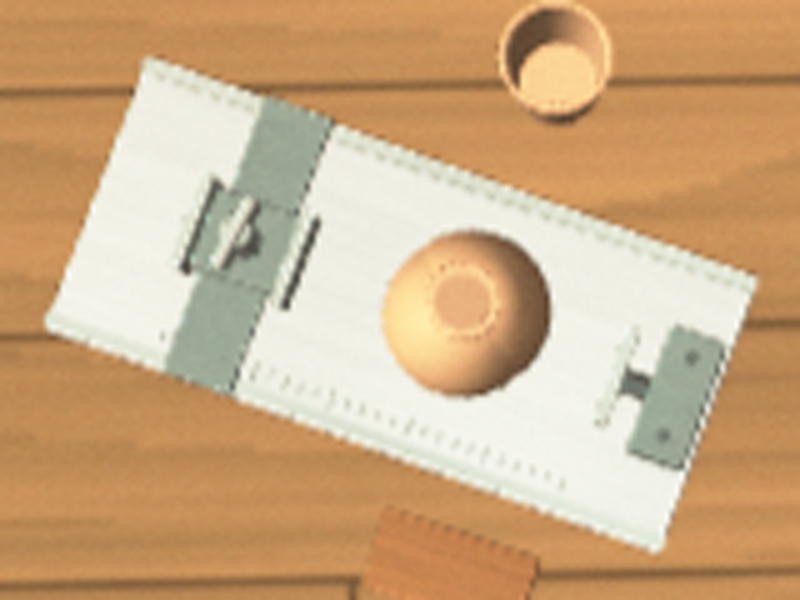

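The crop shows the plain clay bowl at crop px (465,312), the wing nut at (236,232), the push plate along (215,182)–(186,270) and the jaw at (302,264). The anvil plate is at (618,378). Bed corners are (147,58), (757,280), (660,550) and (47,325).

```bash
cat >> h.py <<'E'
def ray(cam,u,v,z):
    a=world(cam,1.0,u,v);o=np.array(camera_params(cam)["origin"]);r=a-o
    return o+r*(z-o[2])/r[2]
E
python3 - <<'E'
from h import *
C=lambda u,v,z:ray("top",205+u/5-.4,147+v/5-.4,z)
tl,tr,br,bl=[C(*p,.012) for p in((147,58),(757,280),(660,550),(47,325))]
print(tl,tr,br,bl)
print(np.linalg.norm(tl-tr),np.linalg.norm(tl-bl),np.linalg.norm(tr-br),np.linalg.norm(bl-br))
ey=(tl-tr)+(bl-br);ey/=np.linalg.norm(ey);ex=np.array([ey[1],-ey[0],0]);
print("yaw",np.arctan2(ey[1],ey[0]),ey,ex, (tl-bl)@ex)
cen=(tl+tr+br+bl)/4;O=cen-ey*.04;O[2]=0;print("O",O)
def g(n,p):
    q=p-O;print(n,p.round(4),"gauge",(q@ex).round(4),(q@ey).round(4))
g("nut",C(236,232,.082));g("push1",C(215,181,.054));g("push2",C(184,271,.054))
g("jaw1",C(318,220,.048));g("jaw2",C(288,308,.048));g("bowl",C(465,302,.089))
g("anv1",C(635,330,.048));g("anv2",C(604,425,.048))
g("wing1",C(252,197,.082));g("wing2",C(221,267,.082))
d=np.load("top0.npy")
for u,v in((252,193),(297,208),(230,180)):print(world("top",d,u,v))
E
```

```text
[0.73940537 0.19386251 0.012     ] [ 0.59474634 -0.17837595  0.012     ] [ 0.4307891  -0.11522016  0.012     ] [0.575383   0.25591245 0.012     ]
0.3993591230555659 0.17536685216751446 0.1757004036424244 0.39830492127380124
yaw 1.1997132046386922 [0.36262504 0.93193513 0.        ] [ 0.93193513 -0.36262504  0.        ] 0.17535906984747077
O [0.57057595 0.00176731 0.        ]
nut [0.6198 0.1301 0.082 ] gauge -0.0006 0.1374
push1 [0.6549 0.1463 0.054 ] gauge 0.0261 0.1653
push2 [0.6013 0.1651 0.054 ] gauge -0.0306 0.1634
jaw1 [0.6313 0.086  0.048 ] gauge 0.026 0.1005
jaw2 [0.5788 0.1045 0.048 ] gauge -0.0296 0.0987
bowl [ 0.5755 -0.0027  0.089 ] gauge 0.0062 -0.0023
anv1 [ 0.5616 -0.1018  0.048 ] gauge 0.0292 -0.0998
anv2 [ 0.5053 -0.0822  0.048 ] gauge -0.0304 -0.1019
wing1 [0.6402 0.1206 0.082 ] gauge 0.0218 0.136
wing2 [0.5995 0.139  0.082 ] gauge -0.0228 0.1383
[0.62010348 0.12976686 0.08007387]
[ 0.573303   -0.00061901  0.08325035]
[0.67193561 0.20664394 0.01163263]
```

Call:
move_arm(hand=[1, 1, 1, 1, 1, 1, 1, 1], xyz=[[4.17, -3.49, 0], [4.17, -3.49, 0], [4.17, -3.49, 0], [4.17, -3.49, 0], [4.17, -3.49, 0], [4.17, -3.49, 0], [4.17, -3.49, 0], [4.17, -3.49, 0]], dr=[[0, 0, 0], [0, 0, 0], [0, 0, 0], [0, 0, 0], [0, 0, 0], [0, 0, 0], [0, 0, 0], [0, 0, 0]])

```text
clock: 1.1
tool_pos: [0.4577, -0.1972, 0.2052]
orientation: [-3.07, -0.666, 0.0]
contact_force: [1.5, -0.7, 0.0]
gripper_width: 0.184
grasp_force: 0.0
```

Call:
move_arm(hand=[1, 1, 1, 1, 1, 1, 1, 1], xyz=[[4.17, -3.49, 0], [4.17, -3.49, 0], [4.17, -3.49, 0], [4.17, -3.49, 0], [4.17, -3.49, 0], [4.17, -3.49, 0], [4.17, -3.49, 0], [4.17, -3.49, 0]], dr=[[0, 0, 0], [0, 0, 0], [0, 0, 0], [0, 0, 0], [0, 0, 0], [0, 0, 0], [0, 0, 0], [0, 0, 0]])

```text
clock: 2.1
tool_pos: [0.6454, 0.1952, 0.2049]
orientation: [3.07, 0.667, -0.001]
contact_force: [1.5, -0.3, -0.3]
gripper_width: 0.005
grasp_force: 0.0
```

Call:
move_arm(hand=[1, 1, 1, 1, 1, 1], xyz=[[0, 0, 0], [0, 0, 0], [0, 0, 0], [0, 0, 0], [0, 0, 0], [0, 0, 0]], dr=[[0, 0, -0.154], [0, 0, -0.154], [0, 0, -0.154], [0, 0, -0.154], [0, 0, -0.154], [0, 0, 0]])

```text
clock: 2.85
tool_pos: [0.6448, 0.1934, 0.2049]
orientation: [-2.596, -1.768, 0.001]
contact_force: [0.1, 0.0, -0.5]
gripper_width: 0.004
grasp_force: 0.0
```

```bash
cat >> h.py <<'E'
O=np.array([.5706,.0018,0]);YAW=1.1997
ey=np.array([np.cos(YAW),np.sin(YAW),0]);ex=np.array([ey[1],-ey[0],0])
def st():
    s=arm.state();R=cv2.Rodrigues(s["orientation"])[0];q=s["tool_pos"]-O;F=s["contact_force"]
    print("t",round(s["clock"],2),"gauge xyz mm",(1e3*q@ex).round(2),(1e3*q@ey).round(2),(1e3*q[2]).round(2),"toolx yaw",np.arctan2(R[1,0],R[0,0]).round(4),"F ex,ey,z",(F@ex).round(2),(F@ey).round(2),F[2].round(2),"M",s["moment"].round(3),"tilt",R[:,2].round(3),"grip",s["gripper_width"],s["grasp_force"],"q6",s["joint_positions"][5].round(3))
E
python3 - <<'E'
from h import *
st()
for c in("top","side"):
    i,d=camera(c);cv2.imwrite(f"pics/{c}1.png",i)
E
```

```text
t 2.85 gauge xyz mm -0.33 205.46 204.88 toolx yaw 1.196 F ex,ey,z 0.05 0.04 -0.51 M [-0.041 -0.041  0.026] tilt [-0.001 -0.    -1.   ] grip 0.004470566171555771 0.0 q6 0.498
```

Call:
move_arm(hand=[1, 1, 1, 1, 1, 1], xyz=[[0, 0, 4], [0, 0, 5], [0, 0, 5], [0, 0, 3], [0, 0, 0.5], [0, 0, 0]], dr=[[0, 0, 0], [0, 0, 0], [0, 0, 0], [0, 0, 0], [0, 0, 0], [0, 0, 0]])

```text
clock: 3.7
tool_pos: [0.6458, 0.1935, 0.0314]
orientation: [2.595, 1.77, 0.002]
contact_force: [0.4, -0.1, 0.7]
gripper_width: 0.003
grasp_force: 0.0
```

```bash
python3 - <<'E'
from h import *
st()
a=[]
i,d=camera("top");a.append(cv2.resize(i[140:270,200:330],None,fx=3,fy=3,interpolation=cv2.INTER_CUBIC))
i,d=camera("side");a.append(cv2.resize(i[225:355,210:340],None,fx=3,fy=3,interpolation=cv2.INTER_CUBIC))
cv2.imwrite("pics/close1.png",np.hstack(a))
E
```

```text
t 3.7 gauge xyz mm 0.53 205.95 31.42 toolx yaw 1.1971 F ex,ey,z 0.38 0.03 0.74 M [-0.002 -0.087 -0.007] tilt [ 0.001  0.    -1.   ] grip 0.0032673137560009684 0.0 q6 0.497
```

View pics/close1.png

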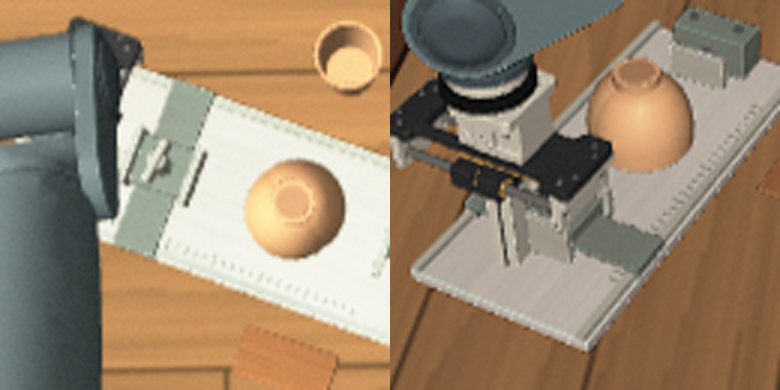

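The fingers (side crop, ~520,215) stand behind the push plate, with the wing nut and bowl clear. I'll advance to touch.

Call:
move_arm(hand=[1, 1, 1, 1, 1, 1], xyz=[[-1, 0, 0], [-1, 0, 0], [-0.3, 0, 0], [-0.3, 0, 0], [-0.3, 0, 0], [-0.3, 0, 0]], dr=[[0, 0, 0], [0, 0, 0], [0, 0, 0], [0, 0, 0], [0, 0, 0], [0, 0, 0]])

```text
clock: 4.55
tool_pos: [0.6345, 0.1652, 0.0312]
orientation: [-2.595, -1.77, -0.008]
contact_force: [3.4, 7.0, -1.9]
gripper_width: 0.008
grasp_force: 3.8
```

```bash
python3 -c "
from h import *
st()"
```

```text
t 4.55 gauge xyz mm 0.32 175.46 31.24 toolx yaw 1.1972 F ex,ey,z 0.62 7.77 -1.92 M [ 1.234 -0.62   0.01 ] tilt [ 0.004  0.004 -1.   ] grip 0.008375356434417544 3.842274136841297 q6 0.452
```

Call:
move_arm(hand=[1, 1, 1, 1, 1, 1], xyz=[[-0.3, 0, 0], [-0.3, 0, 0], [-0.3, 0, 0], [-0.3, 0, 0], [-0.3, 0, 0], [-0.3, 0, 0]], dr=[[0, 0, 0], [0, 0, 0], [0, 0, 0], [0, 0, 0], [0, 0, 0], [0, 0, 0]])

```text
clock: 5.3
tool_pos: [0.628, 0.1484, 0.0312]
orientation: [-2.595, -1.77, -0.008]
contact_force: [2.8, 7.1, -2.0]
gripper_width: 0.002
grasp_force: 3.8
```

```bash
python3 -c "
from h import *
st()"
```

```text
t 5.3 gauge xyz mm 0.36 157.44 31.23 toolx yaw 1.1971 F ex,ey,z 0.01 7.61 -2.01 M [ 1.217 -0.649  0.084] tilt [ 0.004  0.003 -1.   ] grip 0.001615479912337631 3.8409871235489845 q6 0.427
```

Call:
move_arm(hand=[1, 1, 1, 1, 1, 1, 1, 1], xyz=[[-0.4, 0, 0], [-0.4, 0, 0], [-0.4, 0, 0], [-0.3, 0, 0], [-0.3, 0, 0], [-0.3, 0, 0], [-0.3, 0, 0], [-0.3, 0, 0]], dr=[[0, 0, 0], [0, 0, 0], [0, 0, 0], [0, 0, 0], [0, 0, 0], [0, 0, 0], [0, 0, 0], [0, 0, 0]])

```text
clock: 6.3
tool_pos: [0.6182, 0.1232, 0.0312]
orientation: [-2.595, -1.77, -0.008]
contact_force: [3.6, 6.4, -2.0]
gripper_width: 0.006
grasp_force: 3.8
```

Call:
move_arm(hand=[1, 1, 1, 1, 1, 1, 1, 1], xyz=[[-0.3, 0, 0], [-0.3, 0, 0], [-0.3, 0, 0], [-0.3, 0, 0], [-0.3, 0, 0], [-0.3, 0, 0], [-0.3, 0, 0], [-0.2, 0, 0]], dr=[[0, 0, 0], [0, 0, 0], [0, 0, 0], [0, 0, 0], [0, 0, 0], [0, 0, 0], [0, 0, 0], [0, 0, 0]])

```text
clock: 7.3
tool_pos: [0.6101, 0.1022, 0.0312]
orientation: [-2.595, -1.769, -0.01]
contact_force: [5.0, 8.8, -0.7]
gripper_width: 0.008
grasp_force: 4.9
```

```bash
python3 - <<'E'
from h import *
st()
a=[]
i,d=camera("top");a.append(cv2.resize(i[150:260,210:370],None,fx=3,fy=3,interpolation=cv2.INTER_CUBIC))
i,d=camera("side");a.append(cv2.resize(i[215:325,240:340],None,fx=3,fy=3,interpolation=cv2.INTER_CUBIC))
cv2.imwrite("pics/close2.png",np.hstack(a))
E
```

```text
t 7.3 gauge xyz mm 0.44 107.87 31.24 toolx yaw 1.1968 F ex,ey,z 1.41 10.05 -0.69 M [ 1.587 -0.849  0.069] tilt [ 0.005  0.004 -1.   ] grip 0.007739804773954063 4.875752739608288 q6 0.352
```

View pics/close2.png

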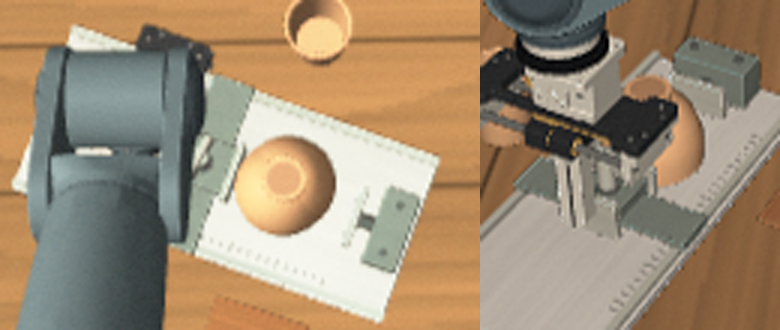

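The jaw is now bearing on the bowl, and about 20–28 mm of travel remains to the anvil.

Call:
move_arm(hand=[1, 1, 1, 1, 1, 1, 1, 1], xyz=[[-0.2, 0, 0], [-0.2, 0, 0], [-0.2, 0, 0], [-0.2, 0, 0], [-0.2, 0, 0], [-0.2, 0, 0], [-0.2, 0, 0], [-0.2, 0, 0]], dr=[[0, 0, 0], [0, 0, 0], [0, 0, 0], [0, 0, 0], [0, 0, 0], [0, 0, 0], [0, 0, 0], [0, 0, 0]])

```text
clock: 8.4
tool_pos: [0.6043, 0.0873, 0.0312]
orientation: [-2.595, -1.77, -0.01]
contact_force: [5.4, 8.7, -2.1]
gripper_width: 0.002
grasp_force: 4.9
```

```bash
python3 -c "
from h import *
st()"
```

```text
t 8.4 gauge xyz mm 0.43 91.91 31.22 toolx yaw 1.1969 F ex,ey,z 1.85 10.03 -2.1 M [ 1.515 -0.95   0.079] tilt [ 0.005  0.004 -1.   ] grip 0.00151952682705727 4.874468743801117 q6 0.327
```

Call:
move_arm(hand=[1, 1], xyz=[[-0.1, 0, 0], [-0.1, 0, 0]], dr=[[0, 0, 0], [0, 0, 0]])

```text
clock: 8.65
tool_pos: [0.6036, 0.0854, 0.0312]
orientation: [-2.595, -1.769, -0.01]
contact_force: [5.0, 8.1, -2.2]
gripper_width: 0.007
grasp_force: 4.8
```

Call:
move_arm(hand=[1, 1], xyz=[[-0.1, 0, 0], [-0.1, 0, 0]], dr=[[0, 0, 0], [0, 0, 0]])

```text
clock: 8.9
tool_pos: [0.6029, 0.0836, 0.0312]
orientation: [-2.595, -1.769, -0.01]
contact_force: [5.2, 9.0, -2.3]
gripper_width: 0.01
grasp_force: 4.8
```

```bash
python3 - <<'E'
from h import *
st()
i,d=camera("top");cv2.imwrite("pics/top3.png",i)
cv2.imwrite("pics/close3.png",cv2.resize(i[175:255,260:365],None,fx=7,fy=7,interpolation=cv2.INTER_CUBIC))
E
```

```text
t 8.9 gauge xyz mm 0.44 87.92 31.22 toolx yaw 1.1969 F ex,ey,z 1.63 10.29 -2.34 M [ 1.551 -0.899  0.074] tilt [ 0.005  0.004 -1.   ] grip 0.010115763758454849 4.843786396086216 q6 0.321
```

View pics/close3.png

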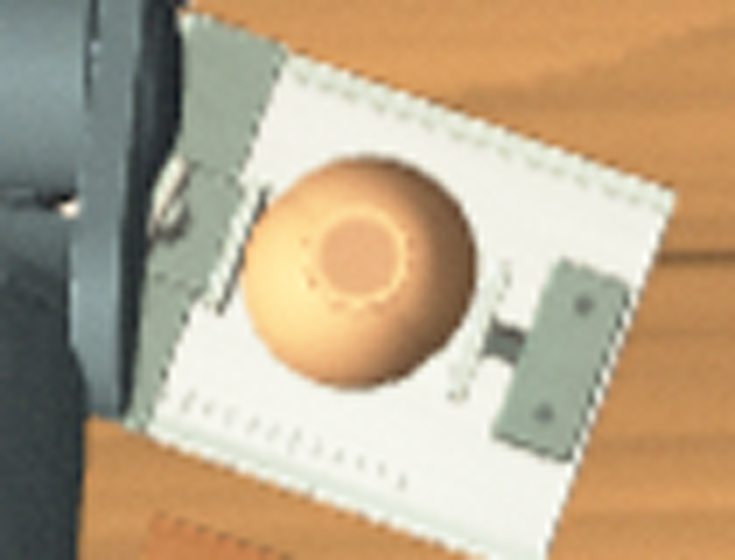

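The bowl's edge (px 476,270) is about 5 mm short of the anvil plate (490,290). Grasp force tracks about half the push with little noise: 3.84 for the carriage alone, 4.85 with the bowl. I'll use it as the indicator in 1 mm steps.

Call:
move_arm(hand=[1, 1], xyz=[[-0.1, 0, 0], [-0.1, 0, 0]], dr=[[0, 0, 0], [0, 0, 0]])

```text
clock: 9.2
tool_pos: [0.6022, 0.0817, 0.0312]
orientation: [-2.595, -1.769, -0.01]
contact_force: [4.9, 8.3, -2.3]
gripper_width: 0.001
grasp_force: 4.8
```

Call:
move_arm(hand=[1], xyz=[[-0.1, 0, 0]], dr=[[0, 0, 0]])

```text
clock: 9.32
tool_pos: [0.6018, 0.0808, 0.0312]
orientation: [-2.595, -1.77, -0.01]
contact_force: [5.7, 7.8, -1.6]
gripper_width: 0.008
grasp_force: 4.8
```

Call:
move_arm(hand=[1], xyz=[[-0.1, 0, 0]], dr=[[0, 0, 0]])

```text
clock: 9.45
tool_pos: [0.6015, 0.08, 0.0313]
orientation: [-2.595, -1.769, -0.01]
contact_force: [5.3, 9.5, -1.8]
gripper_width: 0.006
grasp_force: 5.6
```

Call:
move_arm(hand=[1, 1], xyz=[[-0.06, 0, 0], [0, 0, 0]], dr=[[0, 0, 0], [0, 0, 0]])

```text
clock: 9.7
tool_pos: [0.6014, 0.0796, 0.0313]
orientation: [-2.595, -1.769, -0.011]
contact_force: [5.5, 10.1, -3.0]
gripper_width: 0.006
grasp_force: 5.6
```

```bash
python3 -c "
from h import *
st()"
```

```text
t 9.7 gauge xyz mm 0.46 83.68 31.25 toolx yaw 1.1967 F ex,ey,z 1.45 11.36 -3.01 M [ 1.803 -1.025  0.109] tilt [ 0.005  0.005 -1.   ] grip 0.005984819993457807 5.554587543010712 q6 0.314
```

Call:
move_arm(hand=[1], xyz=[[-0.06, 0, 0]], dr=[[0, 0, 0]])

```text
clock: 9.82
tool_pos: [0.6013, 0.0793, 0.0313]
orientation: [-2.595, -1.769, -0.012]
contact_force: [6.9, 10.7, -2.5]
gripper_width: 0.005
grasp_force: 6.2
```

Call:
move_arm(hand=[1], xyz=[[-0.05, 0, 0]], dr=[[0, 0, 0]])

```text
clock: 9.95
tool_pos: [0.6011, 0.079, 0.0313]
orientation: [-2.595, -1.769, -0.012]
contact_force: [5.8, 10.9, -3.3]
gripper_width: 0.002
grasp_force: 6.5
```

```bash
python3 -c "
from h import *
st()
i,d=camera('top')
st()"
```

```text
t 9.95 gauge xyz mm 0.47 83.02 31.27 toolx yaw 1.1965 F ex,ey,z 1.48 12.3 -3.26 M [ 2.061 -1.179  0.081] tilt [ 0.006  0.005 -1.   ] grip 0.002218736884848383 6.537392735481262 q6 0.312
t 10.0 gauge xyz mm 0.5 82.99 31.31 toolx yaw 1.1965 F ex,ey,z 2.04 12.85 -2.6 M [ 2.051 -1.148  0.046] tilt [ 0.006  0.005 -1.   ] grip 0.0022038827872502944 6.334172040224075 q6 0.312
```

Call:
move_arm(hand=[1, 1], xyz=[[-0.04, 0, 0], [0, 0, 0]], dr=[[0, 0, 0], [0, 0, 0]])

```text
clock: 10.25
tool_pos: [0.601, 0.0787, 0.0313]
orientation: [-2.595, -1.769, -0.012]
contact_force: [7.2, 11.6, -3.6]
gripper_width: 0.006
grasp_force: 6.6
```

```bash
python3 -c "
from h import *
st()"
```

```text
t 10.25 gauge xyz mm 0.47 82.75 31.27 toolx yaw 1.1966 F ex,ey,z 2.48 13.45 -3.59 M [ 2.104 -1.264  0.008] tilt [ 0.006  0.005 -1.   ] grip 0.005592955136470665 6.568424105644226 q6 0.311
```

The force rise is about 4 N with about 2.1 mm of give. I'll back off and look.

Call:
move_arm(hand=[1, 1, 1, 1, 1], xyz=[[0.5, 0, 0], [1.5, 0, 0], [3, 0, 0], [3, 0, 0], [0, 0, 0]], dr=[[0, 0, 0], [0, 0, 0], [0, 0, 0], [0, 0, 0], [0, 0, 0]])

```text
clock: 10.88
tool_pos: [0.6287, 0.1521, 0.0305]
orientation: [2.592, 1.774, 0.0]
contact_force: [0.1, 1.3, 0.0]
gripper_width: 0.002
grasp_force: 0.0
```

```bash
python3 - <<'E'
from h import *
st()
i,d=camera("top");cv2.imwrite("pics/top4.png",i)
cv2.imwrite("pics/close4.png",cv2.resize(i[170:245,260:360],None,fx=8,fy=8,interpolation=cv2.INTER_CUBIC))
E
```

```text
t 10.88 gauge xyz mm -0.41 161.17 30.49 toolx yaw 1.2003 F ex,ey,z -0.36 1.29 0.01 M [-0.018 -0.019 -0.041] tilt [ 0. -0. -1.] grip 0.0022148136910484168 0.0 q6 0.433
```

View pics/close4.png

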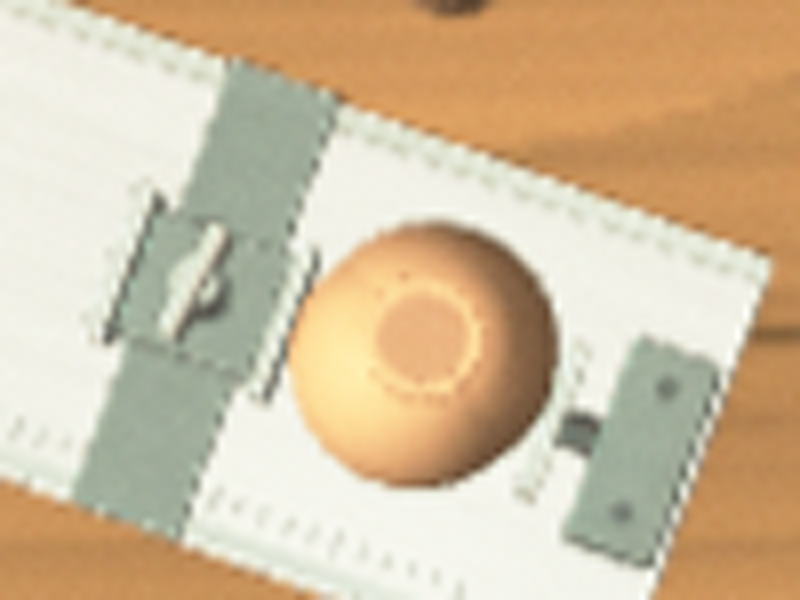

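The bowl bears on the jaw and the anvil plate (555,415). The wing bar runs from (218,228) to (170,338), with its centre near (194,283).

```bash
python3 - <<'E'
from h import *
C=lambda u,v,z:ray("top",260+(u+.5)/8-.5,170+(v+.5)/8-.5,z)
def g(n,p):
    q=p-O;print(n,p.round(4),"gauge",(1e3*q@ex).round(1),(1e3*q@ey).round(1))
a,b=C(218,228,.082),C(170,338,.082);g("w1",a);g("w2",b);g("c",C(194,283,.082));v=a-b;print("bar yaw",np.arctan2(v[1],v[0]),"gauge x yaw",YAW-np.pi/2)
g("push",C(107,342,.054));g("push",C(157,195,.054));g("jawfront top",C(320,252,.048));g("jaw",C(268,402,.048));g("block mid",C(208,295,.038))
d=np.array(camera("top")[1]);
# depth points of nut top
pts=[]
for r in range(190,218):
  for c in range(275,295):
    p=world("top",d,c,r)
    if .074<p[2]<.09: pts.append(p)
pts=np.array(pts);print(len(pts));g("nut depth mean",pts.mean(0));print(pts[:,2].mean())
E
```

```text
w1 [0.6031 0.0286 0.082 ] gauge 20.6 36.7
w2 [0.5632 0.0466 0.082 ] gauge -23.1 39.0
c [0.5831 0.0376 0.082 ] gauge -1.3 37.9
bar yaw -0.4240994506336767 gauge x yaw -0.37109632679489657
push [0.5652 0.0721 0.054 ] gauge -30.5 63.6
push [0.6197 0.0529 0.054 ] gauge 27.2 65.4
jawfront top [ 0.5981 -0.007   0.048 ] gauge 28.8 1.7
jaw [0.5423 0.0133 0.048 ] gauge -30.5 0.4
block mid [0.5839 0.0357 0.038 ] gauge 0.1 36.4
58
nut depth mean [0.5851 0.0379 0.0801] gauge 0.4 38.9
0.08013161009215014
```

Call:
move_arm(hand=[1, 1, 1, 1, 1, 1, 1, 1], xyz=[[0, 0, -4], [0, 0, -5], [0, 0, -4], [-3, 0, 0], [-4, 0, 0], [-3, 0, 0], [-2.2, 0, 0], [0, 0, 0]], dr=[[0, 0, 0], [0, 0, 0], [0, 0, 0], [0, 0, 0], [0, 0, 0], [0, 0, 0], [0, 0, 0], [0, 0, 0]])

```text
clock: 11.98
tool_pos: [0.5834, 0.0355, 0.1605]
orientation: [-2.597, -1.768, 0.0]
contact_force: [-0.3, -0.4, 0.5]
gripper_width: 0.006
grasp_force: 0.0
```

Call:
move_arm(hand=[0.75, 0.75, 0.75, 0.75, 0.75, 0.75, 0.75, 0.75], xyz=[[0, 0, 0], [0, 0, 0], [0, 0, 0], [0, 0, 0], [0, 0, 0], [0, 0, 0], [0, 0, 0], [0, 0, 0]], dr=[[0, 0, -0.169], [0, 0, -0.169], [0, 0, -0.169], [0, 0, -0.169], [0, 0, -0.169], [0, 0, -0.169], [0, 0, -0.169], [0, 0, -0.169]])

```text
clock: 12.98
tool_pos: [0.5841, 0.0378, 0.1604]
orientation: [-0.906, -3.008, -0.001]
contact_force: [-0.2, 0.4, -0.4]
gripper_width: 0.253
grasp_force: 0.0
```

Call:
move_arm(hand=[0.75, 0.75, 0.75], xyz=[[0, 0, 0], [0, 0, 0], [0, 0, 0]], dr=[[0, 0, -0.169], [0, 0, 0], [0, 0, 0]])

```text
clock: 13.35
tool_pos: [0.5839, 0.0373, 0.1604]
orientation: [-0.662, -3.071, -0.0]
contact_force: [0.8, 0.5, -0.0]
gripper_width: 0.251
grasp_force: 0.0
```

```bash
python3 -c "
from h import *
st()"
```

```text
t 13.35 gauge xyz mm -0.45 37.95 160.4 toolx yaw 2.7169 F ex,ey,z 0.55 0.79 -0.01 M [ 0.059 -0.129  0.023] tilt [-0.  0. -1.] grip 0.25059877788091867 0.0 q6 -1.276
```

Call:
move_arm(hand=[0.75, 0.75, 0.75, 0.75, 0.75, 0.75], xyz=[[-0.04, 0.13, 2], [0, 0, 3], [0, 0, 3], [0, 0, 1.6], [0, 0, 0.8], [0, 0, 0]], dr=[[0, 0, 0], [0, 0, 0], [0, 0, 0], [0, 0, 0], [0, 0, 0], [0, 0, 0]])

```text
clock: 14.1
tool_pos: [0.5848, 0.0379, 0.0563]
orientation: [-0.659, -3.071, -0.0]
contact_force: [-0.8, -0.7, 0.3]
gripper_width: 0.251
grasp_force: 0.0
```

```bash
python3 - <<'E'
from h import *
st()
i,d=camera("side");cv2.imwrite("pics/side5.png",i)
cv2.imwrite("pics/close5.png",cv2.resize(i[215:325,235:345],None,fx=5,fy=5,interpolation=cv2.INTER_CUBIC))
E
```

```text
t 14.1 gauge xyz mm 0.11 38.82 56.33 toolx yaw 2.7186 F ex,ey,z -0.47 -0.91 0.27 M [ 0.011 -0.111 -0.033] tilt [-0.  0. -1.] grip 0.25080546974990986 0.0 q6 -1.276
```

View pics/close5.png

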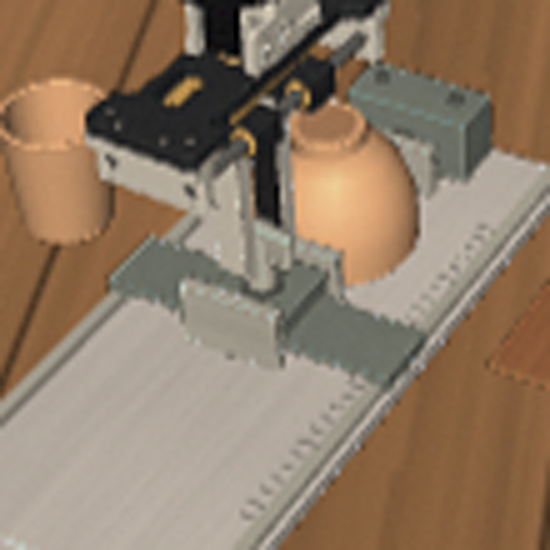

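The fingers (230–290, 270) straddle the wing. I'll close in small steps with a light grip and watch for one-sided force.

Call:
move_arm(hand=[0.83, 0.84, 0.84], xyz=[[0, 0, 0], [0, 0, 0], [0, 0, 0]], dr=[[0, 0, 0], [0, 0, 0], [0, 0, 0]], squeeze=3)

```text
clock: 14.52
tool_pos: [0.5854, 0.0373, 0.0575]
orientation: [0.659, 3.07, -0.001]
contact_force: [-1.5, -3.6, 4.3]
gripper_width: 0.188
grasp_force: 3.0
```

```bash
python3 -c "
from h import *
st()"
```

```text
t 14.53 gauge xyz mm 0.88 38.44 57.49 toolx yaw 2.7189 F ex,ey,z -0.15 -3.88 4.27 M [-0.679  0.213 -0.004] tilt [ 0.001 -0.001 -1.   ] grip 0.18801584799521326 3.0022056587040424 q6 -1.277
```

Call:
move_arm(hand=[0.87, 0.87], xyz=[[0, 0, 0], [0, 0, 0]], dr=[[0, 0, 0], [0, 0, 0]], squeeze=3)

```text
clock: 14.78
tool_pos: [0.5853, 0.0374, 0.0571]
orientation: [0.659, 3.07, -0.001]
contact_force: [-1.1, -5.6, 5.1]
gripper_width: 0.189
grasp_force: 3.0
```

```bash
python3 -c "
from h import *
st()"
```

```text
t 14.78 gauge xyz mm 0.79 38.48 57.09 toolx yaw 2.7189 F ex,ey,z 0.96 -5.64 5.14 M [-0.934  0.145 -0.019] tilt [ 0.001 -0.001 -1.   ] grip 0.18921407705971777 3.004383025690913 q6 -1.277
```

It touched at 17.7 mm opening with an upward force. That is the nut's wider hub below the wings, so I'll open, rise and close higher.

Call:
move_arm(hand=[0.75, 0.75, 0.75, 0.75], xyz=[[0, 0, 0], [0, -0.08, -0.8], [0, 0, 0], [0, 0, 0]], dr=[[0, 0, 0], [0, 0, 0], [0, 0, 0], [0, 0, 0]])

```text
clock: 15.28
tool_pos: [0.5844, 0.0374, 0.0645]
orientation: [0.659, 3.072, 0.0]
contact_force: [-0.7, 0.1, -0.3]
gripper_width: 0.251
grasp_force: 0.0
```

```bash
python3 -c "
from h import *
st()"
```

```text
t 15.28 gauge xyz mm -0.09 38.19 64.45 toolx yaw 2.7189 F ex,ey,z -0.74 -0.14 -0.32 M [ 0.072 -0.137  0.043] tilt [ 0.  0. -1.] grip 0.2507676415059858 0.0 q6 -1.278
```

Call:
move_arm(hand=[0.83, 0.86, 0.86], xyz=[[0, 0, 0], [0, 0, 0], [0, 0, 0]], dr=[[0, 0, 0], [0, 0, 0], [0, 0, 0]], squeeze=3)

```text
clock: 15.65
tool_pos: [0.5843, 0.0375, 0.0643]
orientation: [-0.659, -3.071, -0.001]
contact_force: [0.8, 2.1, 0.3]
gripper_width: 0.193
grasp_force: 3.0
```

```bash
python3 -c "
from h import *
st()"
```

```text
t 15.65 gauge xyz mm -0.15 38.29 64.32 toolx yaw 2.7187 F ex,ey,z 0.03 2.24 0.27 M [ 0.48  -0.323 -0.062] tilt [-0.     0.001 -1.   ] grip 0.19267161816658376 2.9998264834284782 q6 -1.278
```

The force balance puts the centre near y = 38.3, as the camera found. Now I'll firm up the grip a little and turn clockwise (positive about the tool's z).

Call:
move_arm(hand=[1, 1], xyz=[[0, 0, 0], [0, 0, 0]], dr=[[0, 0, 0], [0, 0, 0]], squeeze=6)

```text
clock: 15.9
tool_pos: [0.5843, 0.0375, 0.0643]
orientation: [-0.659, -3.071, -0.001]
contact_force: [1.5, 3.5, -1.9]
gripper_width: 0.188
grasp_force: 6.0
```

```bash
python3 -c "
from h import *
st()"
```

```text
t 15.9 gauge xyz mm -0.14 38.26 64.32 toolx yaw 2.7187 F ex,ey,z 0.09 3.84 -1.88 M [ 0.658 -0.281 -0.023] tilt [-0.     0.001 -1.   ] grip 0.18843870914543584 5.999533161520958 q6 -1.278
```

Call:
move_arm(hand=[1, 1], xyz=[[0, 0, 0], [0, 0, 0]], dr=[[0, 0, 0.15], [0, 0, 0.15]])

```text
clock: 16.15
tool_pos: [0.5842, 0.0373, 0.0643]
orientation: [-1.117, -2.936, 0.0]
contact_force: [0.4, 2.8, -0.9]
gripper_width: 0.191
grasp_force: 6.0
```

```bash
python3 -c "
from h import *
st()"
```

```text
t 16.15 gauge xyz mm -0.18 38.03 64.31 toolx yaw 2.4142 F ex,ey,z -0.59 2.74 -0.86 M [ 0.459 -0.173  0.044] tilt [-0.  0. -1.] grip 0.19081616951221664 5.996302664279938 q6 -0.973
```

Call:
move_arm(hand=[1, 1, 1], xyz=[[0, 0, 0], [0, 0, 0], [0, 0, 0]], dr=[[0, 0, 0.15], [0, 0, 0.15], [0, 0, 0]])

```text
clock: 16.52
tool_pos: [0.584, 0.0371, 0.0643]
orientation: [-1.535, -2.74, 0.001]
contact_force: [-0.3, 2.1, -0.7]
gripper_width: 0.19
grasp_force: 6.0
```

```bash
python3 - <<'E'
from h import *
st()
i,d=camera("side");cv2.imwrite("pics/side6.png",i)
cv2.imwrite("pics/close6.png",cv2.resize(i[235:305,245:325],None,fx=8,fy=8,interpolation=cv2.INTER_CUBIC))
E
```

```text
t 16.52 gauge xyz mm -0.32 37.8 64.29 toolx yaw 2.1206 F ex,ey,z -1.0 1.87 -0.67 M [ 0.328  0.012 -0.013] tilt [-0.001 -0.    -1.   ] grip 0.1902550981336727 6.000380739569664 q6 -0.68
```

View pics/close6.png

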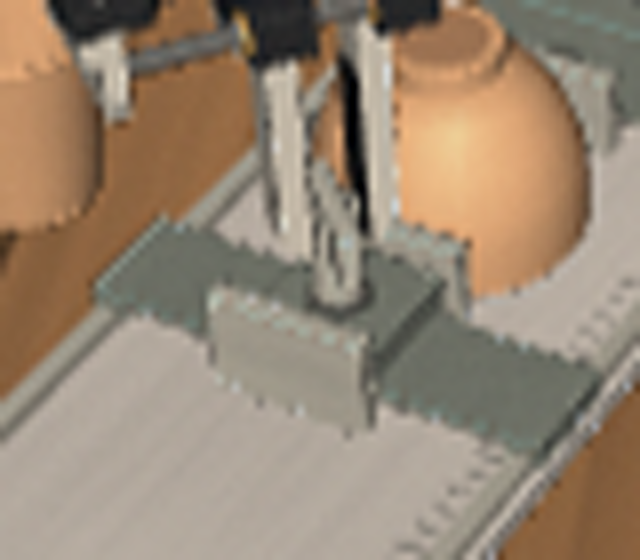

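The wing has turned with the fingers (bar end now at px 340,230). I'll keep turning and watch the moment.

Call:
move_arm(hand=[1, 1, 1, 1], xyz=[[0, 0.02, 0], [0, 0.02, 0], [0, 0, 0], [0, 0, 0]], dr=[[0, 0, 0.15], [0, 0, 0.15], [0, 0, 0.15], [0, 0, 0.1]])

```text
clock: 17.08
tool_pos: [0.5836, 0.0367, 0.0643]
orientation: [-2.223, -2.218, 0.005]
contact_force: [-3.0, -1.0, 1.5]
gripper_width: 0.189
grasp_force: 6.0
```

```bash
python3 -c "
from h import *
st()"
```

```text
t 17.07 gauge xyz mm -0.49 37.22 64.25 toolx yaw 1.5683 F ex,ey,z -2.48 -2.01 1.46 M [-0.174  0.714  0.051] tilt [-0.003 -0.001 -1.   ] grip 0.1891231982538455 5.999138429760933 q6 -0.127
```

Call:
move_arm(hand=[1, 1], xyz=[[-0.03, -0.05, 0], [-0.02, 0, 0]], dr=[[0, 0, 0.08], [0, 0, 0.06]])

```text
clock: 17.32
tool_pos: [0.5834, 0.0366, 0.0643]
orientation: [-2.372, -2.058, 0.003]
contact_force: [-3.0, 1.7, 1.1]
gripper_width: 0.186
grasp_force: 6.0
```

```bash
python3 -c "
from h import *
st()"
```

```text
t 17.32 gauge xyz mm -0.71 37.09 64.27 toolx yaw 1.4294 F ex,ey,z -3.43 0.45 1.06 M [0.155 0.407 0.047] tilt [-0.002 -0.    -1.   ] grip 0.18603380579613374 5.999330654740334 q6 0.011
```

Call:
move_arm(hand=[1, 1], xyz=[[0, 0, 0], [0, 0, 0]], dr=[[0, 0, 0.06], [0, 0, 0]])

```text
clock: 17.58
tool_pos: [0.5833, 0.0365, 0.0642]
orientation: [-2.431, -1.989, 0.004]
contact_force: [-3.8, -0.1, 1.7]
gripper_width: 0.188
grasp_force: 6.0
```

```bash
python3 -c "
from h import *
st()"
```

```text
t 17.57 gauge xyz mm -0.72 36.91 64.24 toolx yaw 1.3715 F ex,ey,z -3.47 -1.48 1.68 M [-0.166  0.731  0.06 ] tilt [-0.003 -0.001 -1.   ] grip 0.18846223566108733 6.000281721353531 q6 0.069
```

Call:
move_arm(hand=[1, 1], xyz=[[-0.03, -0.03, 0], [0, 0, 0]], dr=[[0, 0, 0.08], [0, 0, 0]])

```text
clock: 17.82
tool_pos: [0.5831, 0.036, 0.0643]
orientation: [-2.509, -1.891, 0.004]
contact_force: [-4.8, -2.8, 2.2]
gripper_width: 0.187
grasp_force: 6.0
```

```bash
python3 -c "
from h import *
st()"
```

```text
t 17.82 gauge xyz mm -0.79 36.4 64.25 toolx yaw 1.2917 F ex,ey,z -3.5 -4.32 2.22 M [-0.515  0.916  0.085] tilt [-0.002 -0.001 -1.   ] grip 0.186635292671299 6.0004835575819016 q6 0.148
```

Call:
move_arm(hand=[1, 1], xyz=[[-0.02, 0, 0], [0, 0, 0]], dr=[[0, 0, 0.08], [0, 0, 0]])

```text
clock: 18.08
tool_pos: [0.5829, 0.0361, 0.0642]
orientation: [-2.582, -1.788, 0.004]
contact_force: [-5.4, -2.0, 2.0]
gripper_width: 0.186
grasp_force: 6.0
```

```bash
python3 -c "
from h import *
st()"
```

```text
t 18.07 gauge xyz mm -0.95 36.44 64.2 toolx yaw 1.2116 F ex,ey,z -4.32 -3.78 1.98 M [-0.288  0.922  0.056] tilt [-0.002 -0.001 -1.   ] grip 0.18612557505604263 6.000470146536827 q6 0.228
```

The tool has turned 1.5 rad with no clear torque jump. I'll release, step back and measure the wing angle from depth.

Call:
move_arm(hand=[0.6, 0.6, 0.6, 0.6, 0.6, 0.6, 0.6, 0.6], xyz=[[0, 0, 0], [0, 0, 0], [0, 0, -3], [0, 0, -5], [3, 0, -3], [5, 0, 0], [4, 0, 0], [0, 0, 0]], dr=[[0, 0, 0], [0, 0, 0], [0, 0, 0], [0, 0, 0], [0, 0, 0], [0, 0, 0], [0, 0, 0], [0, 0, 0]])

```text
clock: 19.08
tool_pos: [0.627, 0.1509, 0.1746]
orientation: [2.581, 1.79, 0.002]
contact_force: [0.2, -1.0, 0.1]
gripper_width: 0.399
grasp_force: 0.0
```

```bash
cat >> h.py <<'E'
def nut():
    i,d=camera("top");pts=[]
    for r in range(180,225):
      for c in range(265,305):
        p=world("top",d,c,r)
        if .072<p[2]<.09 and abs((p-O)@ey-.039)<.032 and abs((p-O)@ex)<.032: pts.append(p)
    pts=np.array(pts);q=np.c_[(pts-O)@ex,(pts-O)@ey]*1e3
    w,V=np.linalg.eigh(np.cov(q.T));v=V[:,1]
    print(len(q),"centre",q.mean(0).round(2),"sd",np.sqrt(w).round(1),"theta cw",np.arctan2(-v[1],v[0]).round(3))
    return i
E
python3 - <<'E'
from h import *
st();i=nut()
cv2.imwrite("pics/top7.png",i)
cv2.imwrite("pics/close7.png",cv2.resize(i[170:245,260:360],None,fx=8,fy=8,interpolation=cv2.INTER_CUBIC))
E
```

```text
t 19.07 gauge xyz mm -1.49 159.37 174.62 toolx yaw 1.2129 F ex,ey,z 0.59 -0.87 0.09 M [-0.058 -0.039  0.035] tilt [ 0.001  0.    -1.   ] grip 0.3990299781341037 0.0 q6 0.418
62 centre [ 0.23 39.72] sd [ 3.7 12.2] theta cw -1.743
```

The wing angle is about 1.40, against its stop. Next I'll check that the carriage hasn't crept by registering sub-pixel against the picture taken right after the push.

```bash
python3 - <<'E'
from h import *
a=cv2.imread("pics/top4.png",0).astype(np.float32);b=cv2.imread("pics/top7.png",0).astype(np.float32)
for n,(u0,u1,v0,v1) in dict(carr_top=(281,305,176,198),carr_bot=(268,291,213,238),jaw=(290,303,198,222),bowl=(294,332,196,234),bowlring=(303,324,202,222),anvil=(324,336,210,236),housing=(329,352,210,243),edge=(320,358,186,206),rib=(285,310,250,272)).items():
    W=np.eye(2,3,dtype=np.float32)
    try:
        r,W=cv2.findTransformECC(a[v0:v1,u0:u1],b[v0:v1,u0:u1],W,cv2.MOTION_TRANSLATION,(3,200,1e-6),None,3)
        s=W[:,2]; P=ray("top",300+s[0],200+s[1],.04)-ray("top",300,200,.04)
        print(n,round(r,4),"d gauge mm",(1e3*P@ex).round(2),(1e3*P@ey).round(2))
    except cv2.error as e:print(n,"fail")
E
```

```text
carr_top 0.9339 d gauge mm -1.1 0.04
carr_bot 0.9073 d gauge mm -1.56 -0.09
jaw 0.7961 d gauge mm 1.28 0.37
bowl 0.9984 d gauge mm 0.02 0.1
bowlring 0.9979 d gauge mm -0.19 -0.01
anvil 0.9983 d gauge mm 0.02 0.09
housing 0.9996 d gauge mm 0.02 -0.06
edge 0.9997 d gauge mm -0.03 -0.02
rib fail
```

View pics/close7.png

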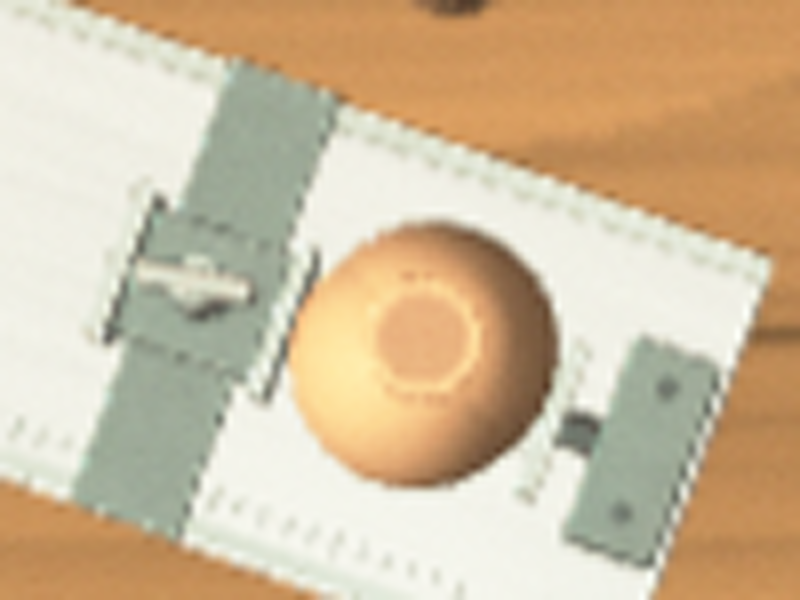

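The wing nut (195,278) is turned fully. The bowl sits between the jaws at (425,350), and the anvil has moved no more than 0.1 mm since the push. The robot is clear, so I'll hand in.

```bash
python3 -c "
from plant import job_done
print(job_done())"
```

```text
the job is handed in; nothing more can be done
None
```

The job is handed in at about 19 s on the robot clock. The bowl stands between the jaws with the anvil pressed in about 2 mm (roughly 4 N, estimated from the push force), and the wing nut is turned clockwise to about 1.40 rad, its stop. I did not compare the bystanders before and after, but the arm touched only the carriage and the nut.

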